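# Turn the lacquered seal in its turning tray

## Robot

A 6-joint arm with a two-finger parallel gripper is mounted at the origin on the work surface. World frame = base frame: x ahead of the robot, y to its left, z up, the work surface at z = 0. Lengths are in m, angles in degrees, forces in N, time in s.
With the tool pointing down it reaches from about 0.3 to 0.75 m from the base axis. Payload 8.5 kg.
Tool frame: the origin (TCP) lies at the very end of the fingers, on their centre line; the grasp point (between the pads) lies 19 mm behind it; z points along the fingers, y is the line along which they close (so a half turn about z gives the same grasp; the last joint's range is limited). The gripper opens to 85 mm and grips with 20 to 120 N. Pads are 22 mm wide; open, the fingers measure 114 mm over their backs; the gripper's body (76 mm by 85 mm) begins 54 mm behind the grasp point. The pads swing forward as they close: fully open they stand 13 mm farther back than shut.
Start: joints at [-81.778, 21.807, 74.336, -0, 83.858, -12.336], TCP at [0.193, -0.515, 0.194] pointing down, gripper open.
Joint ranges: [-178.18, 178.18], [-50.72, 133.34], [12.68, 142.11], [-81.47, 261.47], [9.98, 163.14], [-165.26, 165.26]. Speed limits (degrees/s): [136.94, 136.94, 180, 180, 180, 180].

## Interface

Orientations are given as a 3x3 rotation matrix whose columns are the frame's x, y, z axes.
In Python, from rig import env gives the robot as it stands.
- The arm moves only by the tool move_arm, never from a script. Its argument "plan" is a list of rows, each a list of 7 numbers: the turn, a rotation vector about the tool's x, y, z in degrees, then the shift along the tool's x, y, z in cm, then the gripper command: -1 is shut, 1 is fully open, values between are in proportion. In form: [[ax, ay, az, tx, ty, tz, jaw], ...]. A call has 1 to 5 rows; each row is the pose to reach, as a shift and turn from the pose commanded when the call began, along the tool's axes at that moment; what a row does not reach only later rows make up. A row lasts 1/10 s, in which the tool goes at most 50 mm and 8.59 degrees, less where a joint would pass 70% of its speed; a pose out of reach is approached as far as the arm can. A call with a gripper value outside its range is refused whole. The fingers move at their own pace and stop on an object; "squeeze" is the grip in N (left out, the last holds). Time passes only in rows, so rows that repeat a pose let the fingers close. It gives the time, the measured TCP pose, the force, the opening and the grip force at its end, in the units of the state.
- env.observe(): the state, without advancing time (a new reading comes with each control period).
- env.get_image(name): name is "scene" or "top" or "wrist"; returns a dict with "color" (384x512x3 uint8, red, green, blue), "fov_y" (degrees; the focal length in pixels is half the picture's height over the tangent of half this angle, whatever the lens; pixels are square), "cx", "cy" (the principal point, pixels), "R" (3x3) and "t" (3): a world point X has camera coordinates R X + t. Camera axes: x right, y down, z forward; pixel columns grow to the right and rows downward; lengths in m; the calibration is good to about 2 mm. A picture is of the moment at which its call begins. There is no depth.
- env.close_job(): hands the job in; it is judged then, once.
Trained networks look in a picture, given as the dict that the camera call returned (one of the last four; its "shot" number tells which), for a name from the list of things; names that differ only in an ending like _2 or _b are one class to them, and where a whole thing is asked for, a point or a joint stands for the part that bears it (a point fixed in the world has none). Each returns a list of dicts, best first, with "conf" (0 to 1); they miss things now and then, are a little off and sometimes report something else, mostly with a low value. They report only what shows in the picture. A call takes as long as a camera call.
- env.outline_of(target, picture): "mask" (384x512 bool, what is visible of it) and "bbox" ([centre column, centre row, width, height] in pixels, round what is visible of it).
- env.tip_of(target, picture): "pixel" ([column, row] in pixels: a listed point, or the origin of a listed thing).
The state is a dict: "time_s": time; "q": joint angles; "qvel": joint speeds; "joint_efforts": joint torques, N m; "position": TCP position; "tool_rot": TCP orientation; "ft_force": force on the tool from outside, world axes, zero at the start; "wrist_torque": the same for the moment, N m; "grip_width": finger opening in m; "gripper_force": force on a finger pad.
Only numpy, scipy, OpenCV 4.12 (cv2) and the standard library are available. Lean on these libraries where they do the work, as an engineer would, in place of code of your own. Each camera call takes 0.05 s, during which the arm holds its last target. There are 200 camera calls.

## Task

The flat amber seal in the hinged aluminium turning tray is freshly lacquered and has to be turned over, carved face up, without being touched. Slide the tray's clear cover fully open while the tray is still level, then lift the tray by its side handle up and over until it rests on its other side, so that the seal tumbles over and lies flat on the second leaf. Leave the cover open and the tray there, and leave the other things on the shelf where they are.

Things in the scene. Friction and masses are not known exactly. Their poses are not given: they have to be found in the camera images.
- stand: Fixed dark wooden stand of the turning tray: base 200 x 112 mm, 10 mm high, cheeks at the hinge to 88 mm height, 110 mm over their outsides. Origin on the shelf under the middle of the hinge; y along the hinge towards the tray's side handle, -x towards the lip of the level leaf (roughly to the robot), z up. Hinge line 75 mm above the origin. Never moves.
- tray_corner (a point): Aluminium L-section tray, 82 mm wide: inner corner of its 2 leaves, on the hinge line, mid width. Axes turn with the tray, at tilt 0 equal to the stand's. Level leaf: floor z = 0, 90 mm long towards -x, end lip 11 mm high. Upright leaf: face x = 0, 72 mm long towards +z, end lip 12 mm. Side walls at y +-37 to 41 mm, 28 mm high over the leaf, 109 mm long; inside width 74 mm.
- tray (a joint): Tilt about the hinge (rad): 0 = start, level; grows as the handle is lifted up and over to the stand's +x; end stop 2.0 (115 deg), second leaf then slopes 25 deg down away from the hinge. Light damped hinge (0.1 N m s/rad, weight under 0.25 N m); well past half way it sinks to the stop by itself; rests at either stop. The seal tumbles only near the end, above about 1.8.
- tray_handle (a point): Middle of the handle's round wooden grip, 16 mm thick, 45 mm long along tray y, on a 10 mm rod sticking out sideways. In the tray_corner frame at x -75, y +107.5, z +8 mm (grip y 85 to 130). At tilt q it is at stand x = -75 cos q + 8 sin q mm, and 75 sin q + 8 cos q mm above the hinge line. It can turn between the fingers, so the tool may stay pointing down.
- cover (a joint): How far the clear plastic cover over the level leaf is slid out (m): starts 0 to 0.01 (shut), 0.075 = fully open at its stop. Slides to the tray's -x, out over the lip; 1.5 N friction keeps it where left, also when tilted; stays captive in its tracks. 86 x 72 x 3 mm, top face 21 mm above the leaf's floor. Shut, it keeps the seal from tumbling.
- cover_grip (a point): Where to pinch the cover's wooden bar: bar 12 mm thick (tray x), 36 mm long (tray y), 28 mm high, upright on the cover. Point is mid bar, 23 mm above the cover's top, 5 mm below the bar's top, 44 mm above the leaf's floor; with the cover shut (0) 75 mm from the upright leaf. Moves with the cover.
- seal: Flat square amber resin seal, 48 x 48 x 10 mm, about 30 g, lying loose on the tray's level leaf under the cover, plain face up, carved face (raised border and strokes) down. Origin at the centre of the carved face; z axis runs from the carved to the plain face: up at the start, down once turned.
- tall_seal_a: bystander: upright square amber resin seal, 26 x 26 x 58 mm, loose; origin centre of underside
- tall_seal_b: bystander: a second upright amber seal like the first, 26 x 26 x 58 mm, loose
- pad_case: bystander: closed red plastic seal pad case, 85 x 85 x 29 mm, loose, beyond the end of the tray's side handle; origin centre of underside
- pen_tray: bystander: shallow open aluminium pen tray with two pens, 210 (its x) x 62 x 16 mm, loose, beside the turning tray on the side away from the handle; origin centre of underside
- grinding_stone: bystander: smooth round grey grinding stone, 120 mm across, 28 mm high, loose; origin centre of underside
- water_cup: bystander: small ceramic cup, 60 mm across, 35 mm high, loose; origin centre of underside
- brush_stand: bystander: tiered white ceramic brush stand, 110 mm across the foot, 176 mm high, loose; origin centre of underside

How it is judged:
By the outcome, as a careful person would: the job done as asked, in the order asked, and still so for the second after the job is handed in, with the robot touching nothing.
It also fails if it takes over 48 s, if anything falls off the work surface, if the arm or the gripper's body presses on something with over 40 N, if the wrist force passes 120 N, or if a joint passes its speed limit or range.

## Working session

There is one attempt and no reset: what is moved stays moved. The work goes in short steps, Python scripts to look and compute and a tool call to move; the robot and the scene stay as the last step left them, time stands still between calls to the robot, and variables do not carry over. Pictures are saved under pics/ and viewed, at most 10 in all, crops included, and the job is handed in when it is done.

Besides the shell and the picture viewer there is one more tool, called after ">>>" as name([rows], argument=value, ...), one row to a line, values as JSON. move_arm: Moves the arm, as the interface text tells. Its arguments: {"type":"object","properties":{"plan":{"type":"array"},"squeeze":{"type":"number"}},"required":["plan"]}

```bash
mkdir -p pics; ls; cat > h.py <<'E'
import numpy as np, cv2
from rig import env
def K(p):
    f=192/np.tan(np.radians(p["fov_y"]/2)); return f
def ray(p,px):
    f=K(p); d=np.array([(px[0]-p["cx"])/f,(px[1]-p["cy"])/f,1.])
    R=np.array(p["R"]);t=np.array(p["t"]); return -R.T@t, R.T@d/np.linalg.norm(d)
def atz(p,px,z):
    o,d=ray(p,px); return o+d*(z-o[2])/d[2]
def tri(prs):
    A=np.zeros((3,3));b=np.zeros(3)
    for p,px in prs:
        o,d=ray(p,px);M=np.eye(3)-np.outer(d,d);A+=M;b+=M@o
    x=np.linalg.solve(A,b)
    return x,[round(float(np.linalg.norm((np.eye(3)-np.outer(ray(p,px)[1],ray(p,px)[1]))@(x-ray(p,px)[0]))),4) for p,px in prs]
def proj(p,X):
    c=np.array(p["R"])@X+np.array(p["t"]); return np.array([p["cx"],p["cy"]])+K(p)*c[:2]/c[2]
E
python3 - <<'E'
from h import *
P={n:env.get_image(n) for n in("scene","top")}
for n,p in P.items(): print(n,np.round(ray(p,(256,192)),2).tolist(),p["fov_y"])
cv2.imwrite("pics/a.png",np.hstack([cv2.cvtColor(P[n]["color"],cv2.COLOR_RGB2BGR) for n in P])[:, :,:] if 0 else cv2.cvtColor(P["scene"]["color"],cv2.COLOR_RGB2BGR))
cv2.imwrite("pics/b.png",cv2.cvtColor(P["top"]["color"],cv2.COLOR_RGB2BGR))
for t in("stand","tray_corner","tray_handle","cover_grip","seal","pad_case","pen_tray","brush_stand","water_cup","grinding_stone","tall_seal_a"):
    pr=[]
    for n,p in P.items():
        r=env.tip_of(t,p); print(t,n,[(np.round(x["pixel"]).tolist(),round(x["conf"],2)) for x in r[:2]],end=" ")
        if r: pr.append((p,r[0]["pixel"]))
    if len(pr)==2:
        x,e=tri(pr); print(np.round(x,3),e)
    else: print()
E
```

```text
pics
scene [[1.12, 0.4, 0.79], [-0.6, -0.34, -0.73]] 49.80105434393345
top [[0.46, 0.09, 1.08], [0.13, 0.03, -0.99]] 52.28803767327202
stand scene [([245.0, 228.0], 0.8)] stand top [([279.0, 198.0], 0.64)] [ 0.588  0.062 -0.007] [0.0009, 0.0009]
tray_corner scene [([243.0, 209.0], 0.8)] tray_corner top [([274.0, 192.0], 0.72)] [0.597 0.071 0.077] [0.0041, 0.0041]
tray_handle scene [([296.0, 209.0], 0.64), ([264.0, 174.0], 0.62)] tray_handle top [([228.0, 215.0], 0.87), ([252.0, 148.0], 0.57)] [0.541 0.183 0.085] [0.0095, 0.0095]
cover_grip scene [([264.0, 176.0], 0.94)] cover_grip top [([274.0, 219.0], 0.79)] [0.522 0.076 0.122] [0.0005, 0.0005]
seal scene [] seal top [] 
pad_case scene [([314.0, 275.0], 0.8)] pad_case top [([206.0, 192.0], 0.78), ([148.0, 246.0], 0.38)] [ 0.614  0.265 -0.023] [0.0045, 0.0045]
pen_tray scene [([204.0, 195.0], 0.61)] pen_tray top [([331.0, 213.0], 0.68)] [ 0.546 -0.085 -0.006] [0.0026, 0.0026]
brush_stand scene [([410.0, 305.0], 0.75)] brush_stand top [([137.0, 202.0], 0.94), ([330.0, 214.0], 0.72)] [ 0.582  0.468 -0.022] [0.0026, 0.0026]
water_cup scene [([239.0, 283.0], 0.61)] water_cup top [([254.0, 146.0], 0.87)] [0.734 0.133 0.007] [0.0033, 0.0033]
grinding_stone scene [([407.0, 247.0], 0.97)] grinding_stone top [([151.0, 246.0], 0.66)] [0.459 0.419 0.005] [0.0041, 0.0041]
tall_seal_a scene [([182.0, 254.0], 0.7), ([212.0, 270.0], 0.69)] tall_seal_a top [([310.0, 148.0], 0.71), ([278.0, 194.0], 0.55)] [ 0.728 -0.026 -0.004] [0.0035, 0.0035]
```

View pics/a.png

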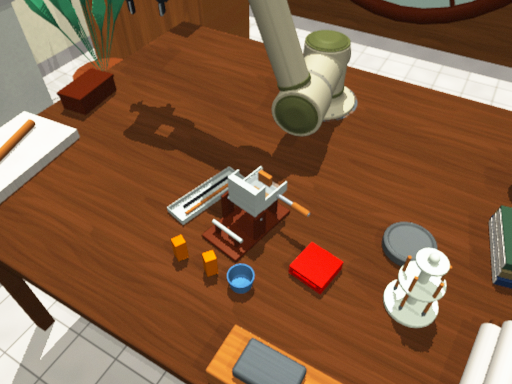

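View pics/b.png

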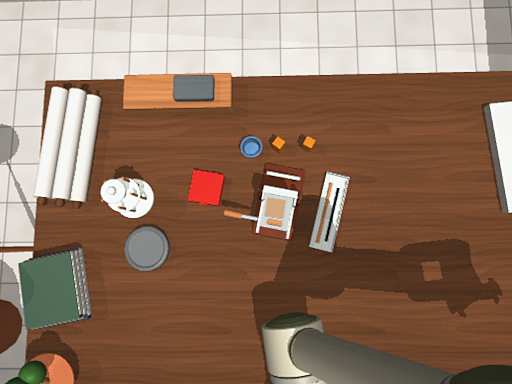

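The scene picture shows the tray in the middle (bar at 264,176, handle 285–308,200–213). In the top picture the handle is at 224–240,212–215 and the bar at about 274,219. The detections agree with both. Next I fit the stand pose.

```bash
cat >> h.py <<'E'
from scipy.optimize import least_squares
def pts(v,c=0.0):
    x,y,th=v[:3]; R=np.array([[np.cos(th),-np.sin(th),0],[np.sin(th),np.cos(th),0],[0,0,1]])
    m={"stand":(0,0,0),"tray_corner":(0,0,.075),"tray_handle":(-.075,.1075,.083),"cover_grip":(-.075-c,0,.119)}
    return {k:R@np.array(q)+[x,y,0] for k,q in m.items()}
E
python3 - <<'E'
from h import *
P={n:env.get_image(n) for n in("scene","top")}
obs=[]
for t in("stand","tray_corner","tray_handle","cover_grip"):
    for n,p in P.items():
        r=env.tip_of(t,p)
        if r: obs.append((n,p,t,np.array(r[0]["pixel"])))
f=lambda v: np.concatenate([proj(p,pts(v,v[3])[t])-px for n,p,t,px in obs]+[[ (v[3]-.005)/.003]])
s=least_squares(f,[.59,.06,-.2,.005],loss="soft_l1",x_scale=[.01,.01,.1,.01]); v=s.x
print(v,np.degrees(v[2]))
for (n,p,t,px),r in zip(obs,f(v)[:-1].reshape(-1,2)): print(n,t,r.round(1))
print({k:q.round(3) for k,q in pts(v,v[3]).items()})
o=env.observe(); print(np.round(o["tool_rot"],3),o["position"],o["time_s"],o["grip_width"])
w=env.get_image("wrist"); R=np.array(w["R"]); print(np.array(o["tool_rot"]).T@R.T, np.array(o["tool_rot"]).T@(-R.T@np.array(w["t"])-np.array(o["position"])),w["fov_y"])
E
```

```text
[ 0.58964933  0.0626796  -0.25386247 -0.00092753] -14.545248262491613
scene stand [-1.5 -0.5]
top stand [-2.2 -0.4]
scene tray_corner [0. 0.]
top tray_corner [ 3.1 -0.7]
scene tray_handle [1.1 0.8]
top tray_handle [2.7 0.8]
scene cover_grip [0.5 0.6]
top cover_grip [-0.3  0.9]
{'stand': array([0.59 , 0.063, 0.   ]), 'tray_corner': array([0.59 , 0.063, 0.075]), 'tray_handle': array([0.544, 0.186, 0.083]), 'cover_grip': array([0.518, 0.081, 0.119])}
[[ 0.936  0.351  0.   ]
 [ 0.351 -0.936  0.   ]
 [ 0.     0.    -1.   ]] [ 0.19313536 -0.51496199  0.19352701] 1.7 0.08494388956867858
[[-1.71490094e-03 -9.52340257e-01 -3.05032940e-01]
 [ 9.99998436e-01 -1.50117116e-03 -9.35218773e-04]
 [ 4.32739836e-04 -3.05034067e-01  9.52341342e-01]] [ 0.0792567   0.00045039 -0.18092785] 59.279104372328895
```

>>> move_arm([
  [0,0,-54.9,51.3,-44.4,0,0.1],
  [0,0,-54.9,51.3,-44.4,0,0.1],
  [0,0,-54.9,51.3,-44.4,0,0.1],
  [0,0,-54.9,51.3,-44.4,0,0.1],
  [0,0,-54.9,51.3,-44.4,0,0.1],
], squeeze=30)

```text
time_s: 2.25
position: [0.3132, -0.2936, 0.1937]
tool_rot: [[0.441, 0.898, 0.0], [0.898, -0.441, -0.0], [-0.0, 0.001, -1.0]]
ft_force: [-0.4, 0.1, 0.6]
grip_width: 0.047
gripper_force: 0.0
```

```bash
cat >> h.py <<'E'
def delta(pos,yaw=None):
    "tool-frame turn (deg) and shift (cm) to TCP pos, tool down, tool y azimuth yaw (rad)"
    from scipy.spatial.transform import Rotation as Ro
    o=env.observe(); R=np.array(o["tool_rot"]); c,s=np.cos(yaw),np.sin(yaw)
    T=np.array([[-s,c,0],[c,s,0],[0,0,-1]])
    print("t",o["time_s"],"pos",np.round(o["position"],4),"F",np.round(o["ft_force"],1))
    print(Ro.from_matrix(R.T@T).as_rotvec(degrees=True).round(1),(100*R.T@(np.array(pos)-o["position"])).round(2))
E
python3 -c "
from h import *
delta([.518,.081,.19],-.2539)"
```

```text
t 2.25 pos [ 0.3132 -0.2936  0.1937] F [-0.4  0.1  0.6]
[  0.    0.  -11.6] [42.65  1.88  0.36]
```

>>> move_arm([
  [0,0,-11.9,42.6,1.9,0.3,0.1],
  [0,0,-11.9,42.6,1.9,0.3,0.1],
  [0,0,-11.9,42.6,1.9,0.3,0.1],
  [0,0,-11.9,42.6,1.9,0.3,0.1],
  [0,0,-11.9,42.6,1.9,0.3,0.1],
])

```text
time_s: 2.75
position: [0.4347, -0.0748, 0.192]
tool_rot: [[0.252, 0.968, 0.001], [0.968, -0.252, -0.0], [-0.0, 0.001, -1.0]]
ft_force: [0.3, -0.5, -0.3]
grip_width: 0.0469
gripper_force: 0.0
```

```bash
python3 -c "
from h import *
delta([.518,.081,.19],-.2539)"
```

```text
t 2.75 pos [ 0.4347 -0.0748  0.192 ] F [ 0.3 -0.5 -0.3]
[ 0.  0. -0.] [17.18  4.15  0.2 ]
```

>>> move_arm([
  [0,0,0,17.2,4.1,0.2,0.1],
  [0,0,0,17.2,4.1,0.2,0.1],
  [0,0,0,17.2,4.1,0.2,0.1],
  [0,0,0,17.2,4.1,0.2,0.1],
  [0,0,0,17.2,4.1,0.2,0.1],
])

```text
time_s: 3.25
position: [0.5177, 0.0821, 0.1893]
tool_rot: [[0.248, 0.969, -0.0], [0.969, -0.248, 0.001], [0.0, -0.0, -1.0]]
ft_force: [0.6, -0.5, 0.6]
grip_width: 0.047
gripper_force: 0.0
```

```bash
python3 - <<'E'
from h import *
w=env.get_image("wrist")
cv2.imwrite("pics/c.png",cv2.cvtColor(w["color"],cv2.COLOR_RGB2BGR))
m=pts([.5896,.0627,-.2539],.0)
for t in("cover_grip","tray_handle","tray_corner","seal"):
    r=env.tip_of(t,w)
    for x in r[:2]: print(t,np.round(x["pixel"],1),round(x["conf"],2), np.round(proj(w,m[t]),1) if t in m else "", atz(w,x["pixel"],m[t][2]).round(4) if t in m else "")
m2=env.outline_of("cover_grip",w); print([(x["bbox"],x["conf"]) for x in m2])
delta([.518,.081,.19],-.2539)
E
```

```text
cover_grip [249.4 193.9] 0.87 [249.8 192.2] [0.5163 0.0803 0.119 ]
tray_handle [250.1  55.2] 0.97 [250.2  47.9] [0.5426 0.1805 0.083 ]
tray_corner [336.7 182.1] 0.64 [333.1 177.9] [0.592 0.058 0.075]
[([283.6, 185.6, 104.7, 84.0], 0.56), ([472.3, 208.1, 63.2, 39.9], 0.16)]
t 3.55 pos [0.5167 0.0783 0.19  ] F [-0.7 -0.1  0.2]
[ 0.   0.  -0.1] [ 0.29  0.06 -0.  ]
```

View pics/c.png

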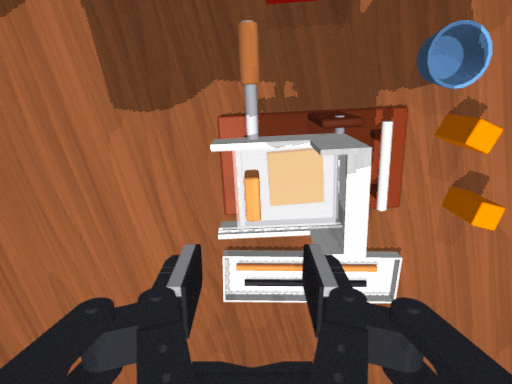

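The wrist view shows the bar at (252,198), its pads straddling left and right, and the handle at (249,52). The seal lies under the clear cover. The stand's edges tilt about 2.5° anticlockwise, so I use a yaw of about -12.5°. Descending.

>>> move_arm([
  [0,0,-2,0,0,4.0,0.1],
  [0,0,-2,0,0,7,0.1],
  [0,0,-2,0,0,8.8,0.1],
  [0,0,-2,0,0,8.8,0.1],
  [0,0,-2,0,0,8.8,0.1],
])

```text
time_s: 4.05
position: [0.5172, 0.0788, 0.1025]
tool_rot: [[0.219, 0.976, 0.001], [0.976, -0.219, -0.0], [0.0, 0.001, -1.0]]
ft_force: [0.8, -0.0, 0.5]
grip_width: 0.0466
gripper_force: 0.0
```

```bash
python3 - <<'E'
from h import *
w=env.get_image("wrist")
cv2.imwrite("pics/d.png",cv2.cvtColor(w["color"],cv2.COLOR_RGB2BGR))
r=env.tip_of("cover_grip",w)
for x in r[:2]: print(np.round(x["pixel"],1),round(x["conf"],2),atz(w,x["pixel"],.119).round(4))
delta([.518,.081,.102],np.radians(-12.5))
E
```

```text
[251.  241.6] 0.95 [0.5176 0.0774 0.119 ]
t 4.15 pos [0.5177 0.079  0.1032] F [0.3 0.1 0.7]
[ 0.1 -0.  -0.1] [ 0.2  -0.01  0.12]
```

View pics/d.png

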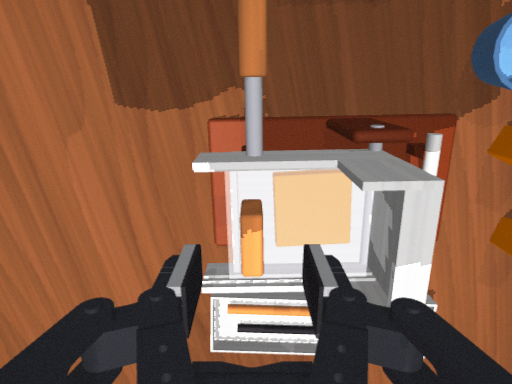

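The bar (241–263, 200–275) is centred between the pads, and its edges now look square to the image. Closing.

>>> move_arm([
  [0,0,0,0,0,0,-1],
  [0,0,0,0,0,0,-1],
  [0,0,0,0,0,0,-1],
  [0,0,0,0,0,0,-1],
  [0,0,0,0,0,0,-1],
], squeeze=35)

```text
time_s: 4.65
position: [0.5169, 0.0794, 0.1018]
tool_rot: [[0.218, 0.976, 0.0], [0.976, -0.218, -0.0], [0.0, 0.0, -1.0]]
ft_force: [-0.1, -0.6, -0.2]
grip_width: -0.0001
gripper_force: 0.0
```

```bash
python3 - <<'E'
from h import *
w=env.get_image("wrist"); s=env.get_image("scene")
o=env.observe(); p=np.array(o["position"])
cv2.imwrite("pics/e.png",np.hstack([cv2.cvtColor(w["color"],cv2.COLOR_RGB2BGR)[100:,100:450],cv2.resize(cv2.cvtColor(s["color"],cv2.COLOR_RGB2BGR)[130:250,190:340],None,fx=2.367,fy=2.367)]))
print("tcp px",proj(w,p),proj(w,p+[0,0,.019]),proj(s,p))
r=env.tip_of("cover_grip",w); r2=env.tip_of("cover_grip",s)
print(r,r2)
if r and r2: print(tri([(w,r[0]["pixel"]),(s,r2[0]["pixel"])]))
E
```

```text
tcp px [249.83485327 227.15368889] [249.57359726 241.49990212] [265.5428124  181.22710099]
[{'pixel': [250.2, 239.6], 'conf': 0.85}, {'pixel': [372.1, 214.4], 'conf': 0.27}] [{'pixel': [265.6, 176.2], 'conf': 0.89}]
(array([0.51721104, 0.07934418, 0.11849381]), [0.0, 0.0])
```

View pics/e.png

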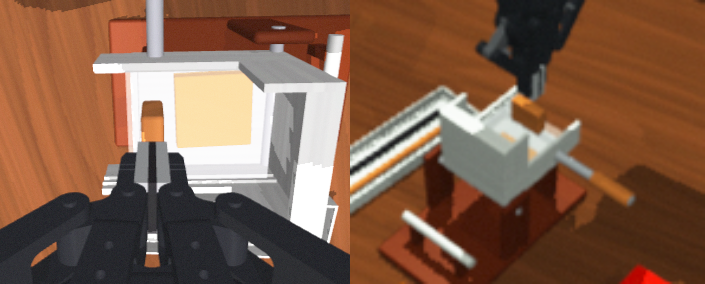

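```bash
python3 - <<'E'
from h import *
w=env.get_image("wrist"); s=env.get_image("scene"); t=env.get_image("top")
o=env.observe(); p=np.array(o["position"]);R=np.array(o["tool_rot"])
def crop(im,c,h,f):
    a=cv2.cvtColor(im["color"],cv2.COLOR_RGB2BGR).copy()
    x0,y0=int(c[0]-h),int(c[1]-h)
    a=cv2.resize(a[y0:y0+2*h,x0:x0+2*h],(390,390),interpolation=cv2.INTER_CUBIC)
    k=195/h
    for q,col in((p,(0,255,0)),(p-.019*R[:,2],(255,0,255)),(p-.054*R[:,2],(255,255,0))):
        u=(proj(im,q)-[x0,y0])*k; cv2.circle(a,(int(u[0]),int(u[1])),3,col,-1)
    print(x0,y0,k); return a
cv2.imwrite("pics/f.png",np.hstack([crop(w,(252,240),60,1),crop(s,(266,172),30,1)]))
print(w["cx"],w["cy"],o["q"],o["joint_efforts"])
E
```

```text
192 180 3.25
236 142 6.5
251.85683453773754 193.66382750614036 [-4.25521660e+00  2.41720120e+01  8.70619342e+01  4.42831671e-04
  6.87674492e+01  8.31541348e+00] [ 3.50554437e-03 -4.37556660e+01 -1.98505533e+01 -1.32428067e-05
  8.33805643e-04 -9.78920241e-06]
```

View pics/f.png

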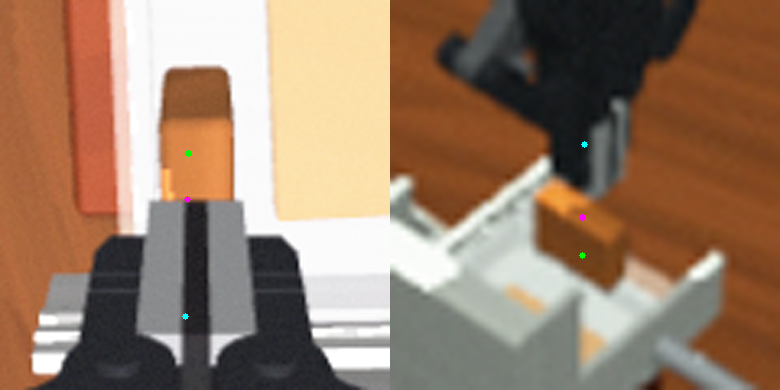

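```bash
python3 - <<'E'
from h import *
w=env.get_image("wrist"); s=env.get_image("scene"); 
o=env.observe(); p=np.array(o["position"]);R=np.array(o["tool_rot"])
x,e=tri([(w,(249.5,241.7)),(s,(268.3,171.7))]); print(x,e,"tool frame from TCP (mm)",1000*R.T@(x-p))
for z in (.1,.125,.13,.14): print(z,1000*R.T@(atz(w,(249.5,241.7),z)-p))
print(o["ft_force"],o["grip_width"],o["time_s"])
E
```

```text
[0.51877074 0.08702173 0.13766762] [0.0002, 0.0002] tool frame from TCP (mm) [  7.89237145   0.14249282 -35.91340953]
0.1 [-10.12969673  -0.27307997   1.75425619]
0.125 [ 1.95457474e+00 -2.09069696e-02 -2.32457761e+01]
0.13 [  4.37142904   0.02952763 -28.24578253]
0.14 [  9.20513763   0.13039683 -38.24579544]
[-0.20337247 -0.44175522 -0.39318705] -0.0004239593485010428 5.1
```

The picture shows the closed pads hovering above the bar. Their tips triangulate to z≈0.138, about 36 mm behind the reported TCP, so nothing was gripped. The real fingers end shorter than the frame says, so I'll correct for that by eye: reopen and lower about 34 mm.

>>> move_arm([
  [0,0,0,0,0,0,0.1],
  [0,0,0,0,0,0,0.1],
  [0,0,0,0,0,0,0.1],
  [0,0,0,0,0,1.5,0.1],
  [0,0,0,0,0,2.5,0.1],
])

```text
time_s: 5.6
position: [0.5167, 0.0794, 0.0761]
tool_rot: [[0.218, 0.976, -0.0], [0.976, -0.218, 0.0], [-0.0, -0.0, -1.0]]
ft_force: [-0.3, 1.1, 1.1]
grip_width: 0.0468
gripper_force: 0.0
```

>>> move_arm([
  [0,0,0,0,0,0.9,0.1],
  [0,0,0,0,0,0.9,0.1],
  [0,0,0,0,0,0.9,-1],
  [0,0,0,0,0,0.9,-1],
  [0,0,0,0,0,0.9,-1],
], squeeze=35)

```text
time_s: 6.1
position: [0.5173, 0.0794, 0.0683]
tool_rot: [[0.217, 0.976, 0.001], [0.976, -0.217, -0.0], [0.0, 0.001, -1.0]]
ft_force: [-0.5, 0.5, 1.2]
grip_width: 0.0112
gripper_force: 36.3
```

>>> move_arm([
  [0,0,0,0,0,0,-1],
  [0,0,0,0,0,0,-1],
])

```text
time_s: 6.3
position: [0.5172, 0.0794, 0.0682]
tool_rot: [[0.217, 0.976, 0.001], [0.976, -0.217, -0.0], [0.0, 0.001, -1.0]]
ft_force: [0.2, -0.1, 3.7]
grip_width: 0.011
gripper_force: 36.7
```

Gripped: width 11 mm, force 36 N. Sliding the cover along tray -x (tool -y).

>>> move_arm([
  [0,0,0,0,-1.0,0,-1],
  [0,0,0,0,-2.5,0,-1],
  [0,0,0,0,-4,0,-1],
  [0,0,0,0,-5.5,0,-1],
  [0,0,0,0,-6.2,0,-1],
])

```text
time_s: 6.8
position: [0.4551, 0.0922, 0.0682]
tool_rot: [[0.217, 0.976, 0.0], [0.976, -0.217, -0.002], [-0.002, 0.001, -1.0]]
ft_force: [0.9, -6.4, 3.8]
grip_width: 0.0111
gripper_force: 36.3
```

>>> move_arm([
  [0,0,0,0,-0.4,0,-1],
  [0,0,0,0,-0.8,0,-1],
  [0,0,0,0,-1.0,0,-1],
  [0,0,0,0,-1.2,0,-1],
  [0,0,0,0,-1.2,0,-1],
])

```text
time_s: 7.3
position: [0.446, 0.0941, 0.0682]
tool_rot: [[0.217, 0.976, 0.004], [0.976, -0.217, -0.003], [-0.002, 0.005, -1.0]]
ft_force: [5.8, -8.7, -0.8]
grip_width: 0.0114
gripper_force: 36.1
```

>>> move_arm([
  [0,0,0,-0.1,-0.2,0,-1],
  [0,0,0,-0.2,-0.4,0,-1],
  [0,0,0,-0.2,-0.4,0,-1],
])

```text
time_s: 7.6
position: [0.4464, 0.0938, 0.069]
tool_rot: [[0.218, 0.976, 0.015], [0.976, -0.218, -0.001], [0.003, 0.015, -1.0]]
ft_force: [24.1, -0.4, -9.3]
grip_width: 0.0112
gripper_force: 37.3
```

```bash
python3 - <<'E'
from h import *
o=env.observe();print(o["position"],np.round(o["ft_force"],1),o["time_s"])
s=env.get_image("scene")
cv2.imwrite("pics/g.png",cv2.resize(cv2.cvtColor(s["color"],cv2.COLOR_RGB2BGR)[120:280,160:350],None,fx=4,fy=3.75))
r=env.tip_of("cover_grip",s);print(r)
E
```

```text
[0.44636414 0.09379118 0.06896014] [24.1 -0.4 -9.3] 7.6
[{'pixel': [282.4, 156.3], 'conf': 0.62}]
```

View pics/g.png

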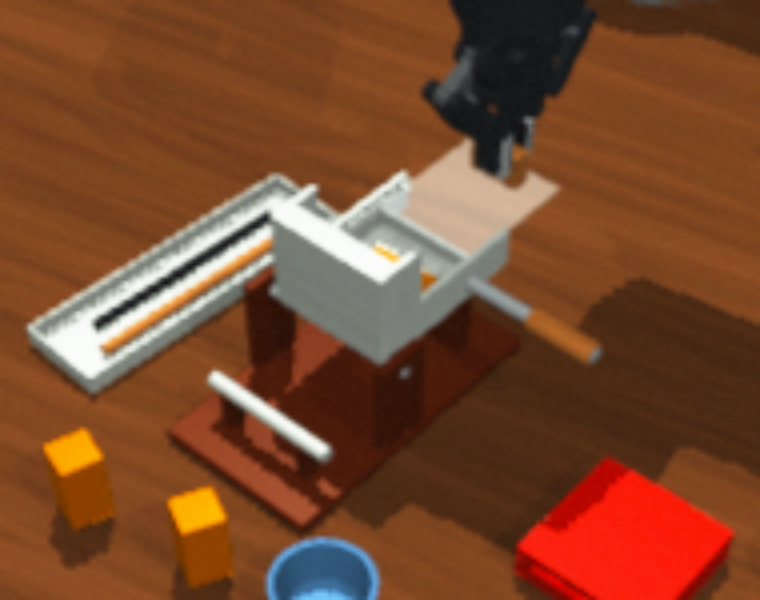

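The cover is against its hard stop (24 N), and the clear plate is visible fully out past the lip. The handle grip is at crop (525–600, 320–352). Next I relax the pull, release and rise.

>>> move_arm([
  [0,0,0,0.1,0.4,0,-1],
  [0,0,0,0.1,0.4,0,0.2],
  [0,0,0,0.1,0.4,0,0.2],
  [0,0,0,0.1,0.4,0,0.2],
  [0,0,0,0.1,0.4,-2,0.2],
])

```text
time_s: 8.2
position: [0.4425, 0.0946, 0.0863]
tool_rot: [[0.218, 0.976, -0.005], [0.976, -0.218, 0.0], [-0.001, -0.005, -1.0]]
ft_force: [0.7, 0.4, -0.4]
grip_width: 0.0513
gripper_force: 0.0
```

>>> move_arm([
  [0,0,0,0,0,-4,0.2],
  [0,0,0,0,0,-8,0.2],
  [0,0,0,5,3.5,-8,0.2],
  [0,0,0,9,6.0,-8,0.2],
  [0,0,0,10.7,7.4,-8,0.2],
])

```text
time_s: 8.7
position: [0.541, 0.185, 0.1678]
tool_rot: [[0.217, 0.976, 0.0], [0.976, -0.217, 0.001], [0.001, 0.0, -1.0]]
ft_force: [0.2, 0.8, 0.4]
grip_width: 0.0511
gripper_force: 0.0
```

```bash
python3 - <<'E'
from h import *
w=env.get_image("wrist")
delta([.541,.183,.15],np.radians(-12))
r=env.tip_of("tray_handle",w); c=env.tip_of("cover_grip",w)
for x in r[:2]: print(x,atz(w,x["pixel"],.083))
for x in c[:1]: print(x,atz(w,x["pixel"],.119))
cv2.imwrite("pics/h.png",cv2.cvtColor(w["color"],cv2.COLOR_RGB2BGR))
E
```

```text
t 8.75 pos [0.5431 0.1865 0.167 ] F [-3.1 -0.7 -1.5]
[ 0.  -0.1 -0.5] [-0.39 -0.13  1.7 ]
{'pixel': [254.7, 192.6], 'conf': 0.64} [0.54307208 0.17876678 0.083     ]
```

View pics/h.png

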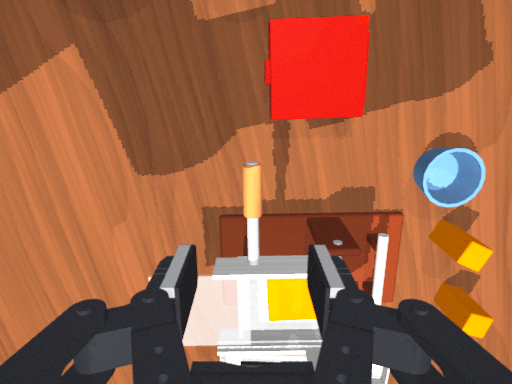

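The handle grip is at (252, 163–217), centred between the pads. The cover stays out at lower left, and the seal is visible at (290,300). Descending about 14 cm in a reported frame that is about 36 mm long, then closing.

>>> move_arm([
  [0,0,0,-0.4,0,4,0.2],
  [0,0,0,-0.4,0,8,0.2],
  [0,0,0,-0.4,0,11,0.2],
  [0,0,0,-0.4,0,12.5,0.2],
  [0,0,0,-0.4,0,14,0.2],
])

```text
time_s: 9.35
position: [0.5377, 0.1781, 0.0269]
tool_rot: [[0.218, 0.976, -0.002], [0.976, -0.218, -0.0], [-0.001, -0.002, -1.0]]
ft_force: [0.2, -0.3, -0.3]
grip_width: 0.051
gripper_force: 0.0
```

>>> move_arm([
  [0,0,0,0,0,0,0.2],
  [0,0,0,0,0,0,-1],
  [0,0,0,0,0,0,-1],
  [0,0,0,0,0,0,-1],
  [0,0,0,0,0,0,-1],
], squeeze=30)

```text
time_s: 9.85
position: [0.5399, 0.1787, 0.0289]
tool_rot: [[0.217, 0.976, 0.002], [0.976, -0.217, -0.0], [0.0, 0.002, -1.0]]
ft_force: [-0.5, -1.7, 5.6]
grip_width: 0.0148
gripper_force: 29.6
```

```bash
python3 - <<'E'
from h import *
s=env.get_image("scene");w=env.get_image("wrist");o=env.observe();print(o["position"],np.round(o["ft_force"],1),o["time_s"],o["grip_width"],o["gripper_force"])
a=cv2.resize(cv2.cvtColor(s["color"],cv2.COLOR_RGB2BGR)[140:260,240:360],(384,384))
cv2.imwrite("pics/i.png",np.hstack([a,cv2.cvtColor(w["color"],cv2.COLOR_RGB2BGR)[:,60:460]]))
E
```

```text
[0.53985115 0.17871782 0.02887344] [ 1.5 -1.7  5.9] 9.95 0.015129770891081562 29.652981162071228
```

View pics/i.png

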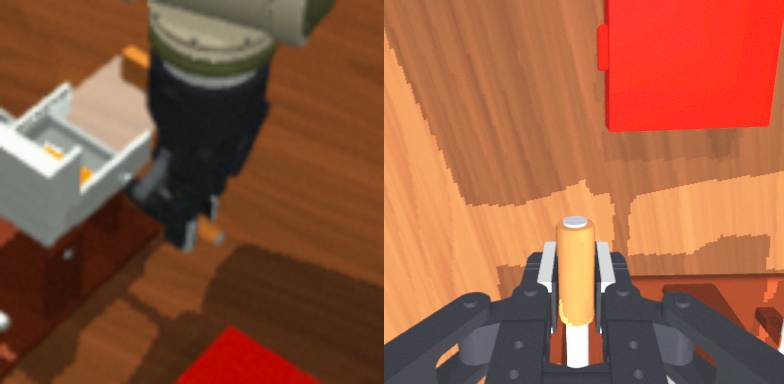

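The grip is held firmly between the pads (width 15 mm, 30 N), with the case well clear. Now I follow the arc in 0.1 rad steps.

>>> move_arm([
  [0,0,0,0,0.12,-0.75,-1],
  [0,0,0,0,0.31,-1.47,-1],
  [0,0,0,0,0.57,-2.18,-1],
  [0,0,0,0,0.9,-2.86,-1],
  [0,0,0,0,1.3,-3.5,-1],
])

```text
time_s: 10.45
position: [0.5496, 0.1767, 0.0629]
tool_rot: [[0.217, 0.976, -0.006], [0.976, -0.217, 0.001], [-0.0, -0.006, -1.0]]
ft_force: [-8.9, 3.4, -1.2]
grip_width: 0.0149
gripper_force: 29.2
```

>>> move_arm([
  [0,0,0,0,0.46,-0.6,-1],
  [0,0,0,0,0.98,-1.14,-1],
  [0,0,0,0,1.55,-1.64,-1],
  [0,0,0,0,2.16,-2.07,-1],
  [0,0,0,0,2.82,-2.44,-1],
])

```text
time_s: 10.95
position: [0.5756, 0.1716, 0.0901]
tool_rot: [[0.216, 0.976, -0.006], [0.976, -0.216, 0.002], [0.0, -0.007, -1.0]]
ft_force: [-16.9, 2.6, 18.5]
grip_width: 0.0147
gripper_force: 30.4
```

The outside force points radially outward, so the commanded arc is a little inside the true one. I add about 2 mm outward.

>>> move_arm([
  [0,0,0,0,0.59,-0.45,-1],
  [0,0,0,0,1.31,-0.69,-1],
  [0,0,0,0,2.04,-0.87,-1],
  [0,0,0,0,2.81,-0.98,-1],
  [0,0,0,0,3.6,-1.0,-1],
])

```text
time_s: 11.45
position: [0.6143, 0.163, 0.0988]
tool_rot: [[0.217, 0.976, 0.0], [0.976, -0.217, 0.001], [0.001, -0.0, -1.0]]
ft_force: [-3.5, 3.5, 5.2]
grip_width: 0.0143
gripper_force: 30.7
```

>>> move_arm([
  [0,0,0,0,0.75,0.05,-1],
  [0,0,0,0,1.48,0.18,-1],
  [0,0,0,0,2.2,0.4,-1],
  [0,0,0,0,2.57,0.53,-1],
  [0,0,0,0,2.9,0.68,-1],
])

```text
time_s: 11.95
position: [0.6435, 0.1563, 0.0909]
tool_rot: [[0.217, 0.976, 0.001], [0.976, -0.217, 0.001], [0.001, 0.001, -1.0]]
ft_force: [-0.5, 5.9, 3.5]
grip_width: 0.0146
gripper_force: 31.6
```

>>> move_arm([
  [0,0,0,0,0.34,0.17,-1],
  [0,0,0,0,0.6,0.32,-1],
  [0,0,0,0,0.7,0.4,-1],
  [0,0,0,0,0.7,0.4,-1],
])

```text
time_s: 12.35
position: [0.6502, 0.1549, 0.0866]
tool_rot: [[0.217, 0.976, 0.001], [0.976, -0.217, 0.001], [0.001, 0.001, -1.0]]
ft_force: [-0.0, 5.9, 0.6]
grip_width: 0.0147
gripper_force: 31.8
```

```bash
python3 - <<'E'
from h import *
s=env.get_image("scene");w=env.get_image("top");o=env.observe();print(o["position"],np.round(o["ft_force"],1),o["time_s"],o["grip_width"],o["gripper_force"])
a=cv2.resize(cv2.cvtColor(s["color"],cv2.COLOR_RGB2BGR)[120:300,170:350],(400,400))
b=cv2.resize(cv2.cvtColor(w["color"],cv2.COLOR_RGB2BGR)[120:260,190:350],(400,350))
cv2.imwrite("pics/j.png",np.hstack([a,cv2.copyMakeBorder(b,0,50,0,0,0)]))
E
```

```text
[0.65013026 0.15491973 0.08656287] [1.  5.1 0.4] 12.45 0.014894249022454073 31.777533888816833
```

View pics/j.png

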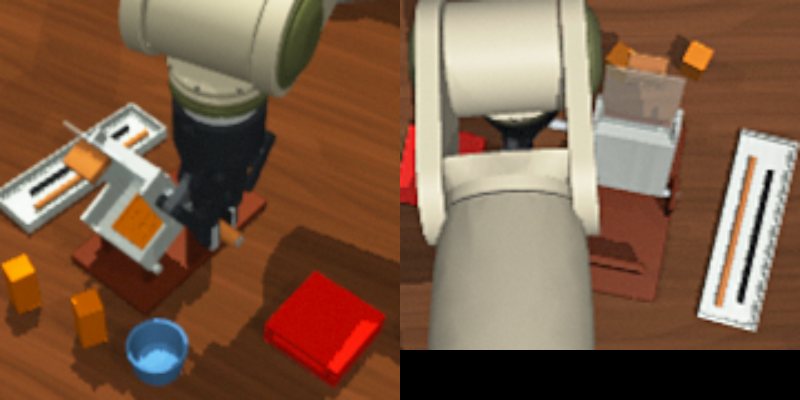

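The tray is over, the seal lies on the second leaf with its carving visible (scene crop 138,220), and the cover is still out. I check that it is at the stop, then release.

>>> move_arm([
  [0,0,0,0,0.2,0.13,-1],
  [0,0,0,0,0.4,0.25,-1],
  [0,0,0,0,0.4,0.25,-1],
])

```text
time_s: 12.75
position: [0.6507, 0.1548, 0.0858]
tool_rot: [[0.216, 0.976, -0.005], [0.976, -0.216, 0.001], [0.0, -0.006, -1.0]]
ft_force: [-19.7, 6.6, 16.6]
grip_width: 0.015
gripper_force: 33.6
```

At the stop. Backing off the preload, opening and retreating straight up.

>>> move_arm([
  [0,0,0,0,-0.4,-0.25,-1],
  [0,0,0,0,-0.4,-0.25,0.2],
  [0,0,0,0,-0.4,-0.25,0.2],
  [0,0,0,0,-0.4,-0.25,0.2],
  [0,0,0,0,-0.4,-0.25,0.2],
])

```text
time_s: 13.25
position: [0.6499, 0.1538, 0.0862]
tool_rot: [[0.218, 0.976, 0.0], [0.976, -0.218, -0.0], [-0.0, 0.0, -1.0]]
ft_force: [1.1, -0.1, -0.0]
grip_width: 0.0512
gripper_force: 0.0
```

>>> move_arm([
  [0,0,0,0,0,-2,0.2],
  [0,0,0,0,0,-5,0.2],
  [0,0,0,0,0,-9,0.2],
  [0,0,0,0,0,-13,0.2],
  [0,0,0,0,0,-14,0.2],
])

```text
time_s: 13.75
position: [0.651, 0.1542, 0.2316]
tool_rot: [[0.218, 0.976, 0.008], [0.976, -0.218, 0.0], [0.002, 0.008, -1.0]]
ft_force: [-0.4, 0.1, 0.3]
grip_width: 0.0511
gripper_force: 0.0
```

>>> move_arm([
  [0,0,0,4,-4,0,0.2],
  [0,0,0,6,-8,0,0.2],
  [0,0,0,6,-12,0,0.2],
  [0,0,0,6,-15,0,0.2],
  [0,0,0,6,-15,0,0.2],
])

```text
time_s: 14.25
position: [0.5133, 0.2465, 0.2268]
tool_rot: [[0.215, 0.977, -0.001], [0.977, -0.215, 0.0], [-0.0, -0.001, -1.0]]
ft_force: [0.2, 0.8, -0.2]
grip_width: 0.0511
gripper_force: 0.0
```

```bash
python3 - <<'E'
from h import *
o=env.observe();print(o["position"],np.round(o["ft_force"],1),o["time_s"],o["grip_width"])
P={n:env.get_image(n) for n in("scene","top")}
v=[.592,.0625,np.radians(-12)];q=2.0
Rz=np.array([[np.cos(v[2]),-np.sin(v[2]),0],[np.sin(v[2]),np.cos(v[2]),0],[0,0,1]])
Ry=np.array([[np.cos(q),0,np.sin(q)],[0,1,0],[-np.sin(q),0,np.cos(q)]])
W=lambda a:Rz@(Ry@np.array(a)+[0,0,.075])+[v[0],v[1],0]
for t,a in(("tray_handle",(-.075,.1075,.008)),("cover_grip",(-.15,0,.044)),("seal",(-.01,0,.036))):
    pr=[]
    for n,p in P.items():
        r=env.tip_of(t,p); print(t,n,[(np.round(x["pixel"]),round(x["conf"],2)) for x in r[:1]],"exp",proj(p,W(a)).round())
        if r: pr.append((p,r[0]["pixel"]))
    if len(pr)==2: print(tri(pr),W(a).round(3))
for t in("pad_case","pen_tray","water_cup","brush_stand"):
    pr=[(p,env.tip_of(t,p)) for p in P.values()]
    if all(r for _,r in pr): print(t,tri([(p,r[0]["pixel"]) for p,r in pr])[0].round(3))
E
```

```text
[0.5133231  0.24651711 0.22683108] [ 0.2  0.8 -0.2] 14.25 0.05107598326352073
tray_handle scene [(array([266., 224.]), 0.56)] exp [268. 223.]
tray_handle top [(array([237., 169.]), 0.56)] exp [240. 166.]
(array([0.64953801, 0.16066276, 0.13512223]), [0.0068, 0.0068]) [0.652 0.16  0.14 ]
cover_grip scene [(array([245., 230.]), 0.56)] exp [206. 196.]
cover_grip top [(array([287., 142.]), 0.6)] exp [289. 144.]
(array([0.69637917, 0.08181881, 0.12945727]), [0.0442, 0.0442]) [0.692 0.041 0.193]
seal scene [(array([233., 222.]), 0.82)] exp [232. 218.]
seal top [] exp [282. 180.]
pad_case [ 0.62   0.261 -0.007]
pen_tray [ 0.549 -0.079 -0.006]
water_cup [ 0.671  0.197 -0.014]
brush_stand [ 0.591  0.461 -0.001]
```

```bash
python3 - <<'E'
from h import *
s=env.get_image("scene")
print([(np.round(x["bbox"]),round(x["conf"],2)) for x in env.outline_of("water_cup",s)[:2]],[(np.round(x["bbox"]),round(x["conf"],2)) for x in env.outline_of("seal",s)[:2]])
hsv=cv2.cvtColor(s["color"],cv2.COLOR_RGB2HSV); m=cv2.inRange(hsv,(95,80,60),(125,255,255))[250:310,210:270]
print("blue centroid",np.argwhere(m).mean(0)[::-1]+[210,250])
print(env.close_job(),env.observe()["time_s"])
E
```

```text
[(array([240., 280.,  25.,  32.]), 0.67), (array([215., 191.,  34.,  28.]), 0.22)] [(array([231., 220.,  18.,  21.]), 0.77)]
blue centroid [240.31464174 277.37850467]
the job is handed in; nothing more can be done
the job is handed in; nothing more can be done
```

The job is handed in: the cover was slid fully open with the tray level, the tray was turned over to its far stop and left there, and the seal lies on the second leaf with its carved side showing; the bystanders I checked (pad case, pen tray, cup, brush stand) look unmoved.

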